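# Tidy the bedside crate for the night

## Task

Tidy the top of the blue bedside crate for the night by putting every thing in its own place: the glass tumbler in the middle of the cork coaster, the green egg cup in the middle of its green saucer, the white earbud case flat and centred on the black charging pad, and the bunch of keys lying flat in the middle of the key tray, wholly inside its rim. Keep the glass and the egg cup upright, set each thing down gently without dropping it, and leave the alarm clock where it stands.

Things in the scene. Friction and masses are not known exactly. Their poses are not given: they have to be found in the camera images.
- tumbler_mid (a point): clear glass tumbler, open at the top, upright; 80 mm high, nearly straight-sided, outside diameter 56 mm at the foot and 58 mm at the rim, 3 mm wall, 10 mm thick bottom, about 0.18 kg. The point is on its axis half-way up (40 mm above its underside); z up. Best held by its upper third, 55 to 75 mm up, so that the rim stays clear of the gripper above the finger pads.
- egg_cup_mid (a point): green ceramic egg cup, upright, 62 mm high, 0.09 kg: foot 44 mm across, waist 22 mm across 12 to 18 mm up, open bowl 49 to 51 mm across from 36 mm up to the rim (the part to hold). Point: on its axis half-way up (31 mm above its underside); z up along the axis.
- earbud_case_mid (a point): white plastic earbud charging case lying flat: 62 mm long (its x), 46 mm wide (its y), 24 mm high, rounded edges, grey lid seam, small green lamp on top, about 0.06 kg. The point is its centre, 12 mm above its underside; z is up.
- keys_mid (a point): bunch of keys lying flat, one stiff piece 100 x 44 mm, 0.10 kg: brass bar fob, steel split ring, two flat steel keys. Point: midway along it, 9 mm above its underside; x runs from fob to key tips, z up. Hold it by the fob, a heavy block 42 mm long (x), 22 wide (y), 18 thick, centred 29 mm to -x of the point. Keys 2.4 mm thick, lying low, tips 50 mm to +x.
- coaster: round cork coaster, light brown, 96 mm across, 5 mm thick, fixed (does not slide). Origin at the centre of its underside on the crate top: the tumbler stands on its top, 5 mm above the origin.
- saucer: green ceramic saucer, round, 108 mm across with an upturned rim 9 mm high at the edge, a slightly lighter green round 61 mm across marks its middle; fixed. Origin at the centre of its underside; the flat inside, 90 mm across, is 5 mm above the origin.
- charger: round black wireless charging pad, 96 mm across, 7 mm thick, flat top with a thin grey ring 68 mm across on it; fixed. Origin at the centre of its underside; the case lies on its top, 7 mm above the origin, turned any way.
- key_tray: dark brown oblong key tray with a tan lining, 140 mm (its x) by 112 mm (its y) outside, rim 10 mm high and 4 mm thick, so 132 by 104 mm inside; fixed. Origin at the centre of its underside; its inner floor is 4 mm above the origin. The bunch fits in easily when it lies along the tray's x, either way round.
- clock: bystander: round red twin-bell alarm clock, 84 mm across, 40 mm deep (x), 115 mm high, standing loose just beyond the work; origin under its centre at crate level. Also there, fixed or out of the way: a white cabinet 165 mm high in the far right corner of the crate, a book 22 mm thick lying at the near right.

How it is judged (in metres and radians):
At the end, for the whole second after the job is handed in: All released, at rest and level: tumbler within 12 mm of the coaster's centre, egg cup 10 mm of the saucer's, earbud case 10 mm of the charging pad's, keys flat on the tray's floor, mid-bunch within 18 mm of its centre; heights right to 3-5 mm; clock moved under 20 mm (horizontal distance between tumbler_mid and coaster below 0.012 m and z of tumbler_mid in the frame of coaster between 0.04 and 0.05 m and angle between each of tumbler_mid, egg_cup_mid, earbud_case_mid, keys_mid's own z axis and vertical below 0.06 rad and linear speed of each of tumbler, egg_cup, earbud_case, keys below 0.02 m/s and angular speed of each of tumbler, egg_cup, earbud_case, keys below 0.2 rad/s and horizontal distance between egg_cup_mid and saucer below 0.01 m and z of egg_cup_mid in the frame of saucer between 0.031 and 0.041 m and horizontal distance between earbud_case_mid and charger below 0.01 m and z of earbud_case_mid in the frame of charger between 0.016 and 0.022 m and horizontal distance between keys_mid and key_tray below 0.018 m and z of keys_mid in the frame of key_tray between 0.01 and 0.016 m and distance of clock from where it was at the start of the episode below 0.02 m); the robot touches nothing.
It fails at once if a thing is dropped (falls free of the fingers faster than 0.6 m/s, from about 20 mm or more) ((linear speed of tumbler above 0.6 m/s and contact force between tumbler and the fingers below 0.05 N) or (linear speed of egg_cup above 0.6 m/s and contact force between egg_cup and the fingers below 0.05 N) or (linear speed of earbud_case above 0.6 m/s and contact force between earbud_case and the fingers below 0.05 N) or (linear speed of keys above 0.6 m/s and contact force between keys and the fingers below 0.05 N)).
It fails at once if the tumbler or the egg cup is tipped over (leans more than 35 degrees) (angle between any of tumbler_mid, egg_cup_mid's own z axis and vertical above 0.61 rad).
It fails at once if the alarm clock is shoved more than 20 mm (distance of clock from where it was at the start of the episode above 0.02 m).
It also fails if it takes over 120 s, if anything falls off the work surface, if the arm or the gripper's body presses on something with over 40 N, if the wrist force passes 120 N, or if a joint passes its speed limit or range.

## Robot

A 6-joint arm with a two-finger parallel gripper is mounted at the origin on the work surface. World frame = base frame: x ahead of the robot, y to its left, z up, the work surface at z = 0. Lengths are in mm, angles in rad, forces in N, time in s.
With the tool pointing down it reaches from about 275 to 1000 mm from the base axis. Payload 8.4 kg.
Tool frame: the origin (TCP) lies at the very end of the fingers, on their centre line; the grasp point (between the pads) lies 19 mm behind it; z points along the fingers, x is the direction in which the jaws open and shut, and the axes are right-handed (so a half turn about z gives the same grasp; the last joint's range is limited). The gripper opens to 85 mm and grips with 20 to 120 N. Pads are 22 mm wide; open, the fingers measure 114 mm over their backs; the gripper's body (76 mm by 85 mm) begins 54 mm behind the grasp point. The pads swing forward as they close: fully open they stand 13 mm farther back than shut.
Start: joints at [1.329, 0.353, 1.633, -0, 1.155, -0.002], TCP at [148.441, 607.119, 231.281] pointing down, gripper open.
Joint ranges: [-2.63, 2.63], [-0.92, 2.1], [0.06, 2.66], [-1.3, 4.44], [0, 2.69], [-3.02, 3.02]. Speed limits (rad/s): [2.22, 2.22, 2.79, 3.14, 3.14, 3.14].

## Interface

Orientations are given as [roll, pitch, yaw] about the fixed x, y, z axes, in that order (R = Rz(yaw) Ry(pitch) Rx(roll)).
In Python, from rig import sense, grab_frame, calibration, sign_off gives the robot as it stands.
- The arm moves only by the tool servo_tool, never from a script. Its argument "series" is one flat list of numbers, 4 for each row, row after row: the shift along the world's x, y, z in m, then the turn about the world's z in degrees. In form: [x, y, z, yaw, x, y, z, yaw, ...]. A call has 1 to 8 rows; each row shifts and turns the commanded pose from where the row before left it; what a row does not reach is not made up. A row lasts 1/12 s, in which the tool goes at most 41.7 mm and 7.16 degrees, less where a joint would pass 70% of its speed; a pose out of reach is approached as far as the arm can. A call is refused whole if a number of a shift passes 0.0417 or a number of a turn 7.16, either way. A call with a gripper value outside its range is refused whole. "gripper" is the finger opening in m, from 0 to 0.0854, set as the call begins (left out, the last holds). The fingers move at their own pace and stop on an object; "newtons" is the grip in N (left out, the last holds). Time passes only in rows, so rows that do not move let the fingers close. It gives the time, the measured TCP pose, the force and the opening at its end, in the units of the state.
- sense(): the state, without advancing time (a new reading comes with each control period).
- grab_frame(name): name is "scene" or "side" or "wrist"; returns the picture (480x640x3 uint8, blue, green, red); there is no depth.
- calibration(name): a dict with "fx", "fy", "cx", "cy" (pixels), "rvec" (rotation vector, rad) and "tvec" (3), from world to camera coordinates, as OpenCV has them. Camera axes: x right, y down, z forward; pixel columns grow to the right and rows downward; lengths in mm; the calibration is good to about 2 mm. A picture is of the moment at which its call begins: read the wrist's pose just before it. calibration takes no time and is no camera call; for the wrist camera it gives the pose at the moment of the call.
- sign_off(): hands the job in, once; it reports no verdict.
The state is a dict: "clock": time; "qpos": joint angles; "qvel": joint speeds; "joint_efforts": joint torques, N m; "eef_pos": TCP position; "tcp_rot": TCP orientation; "contact_force": force on the tool from outside, world axes, zero at the start; "wrist_torque": the same for the moment, N m; "opening": opening from 0.0 (shut) to 1.0 (fully open).
Only numpy, scipy, OpenCV 4.12 (cv2) and the standard library are available. Lean on these libraries where they do the work, as an engineer would, in place of code of your own. Each camera call takes 0.05 s, during which the arm holds its last target. There are 200 camera calls.

## Working session

There is one attempt and no reset: what is moved stays moved. The work goes in short steps, Python scripts to look and compute and a tool call to move; the robot and the scene stay as the last step left them, time stands still between calls to the robot, and variables do not carry over. Pictures are saved under pics/ and viewed, about 12 in all and at most 16, crops included, and the job is handed in when it is done.

Besides the shell and the picture viewer there is one more tool, called after ">>>" as name(argument=value, ...), one argument or row to a line, values as JSON. servo_tool: Moves the arm, as the interface text tells. Its arguments: {"type":"object","properties":{"series":{"type":"array"},"gripper":{"type":"number"},"newtons":{"type":"number"}},"required":["series"]}

```bash
mkdir -p pics
cat > h.py <<'E'
import numpy as np, cv2
from rig import sense, grab_frame, calibration, sign_off
def ray(c,u,v):
    R=cv2.Rodrigues(np.array(c["rvec"],float))[0]; t=np.array(c["tvec"],float).ravel()
    d=R.T@np.array([(u-c["cx"])/c["fx"],(v-c["cy"])/c["fy"],1]); return -R.T@t, d
def onz(c,u,v,z):
    o,d=ray(c,u,v); return o+d*(z-o[2])/d[2]
def proj(c,p):
    K=np.array([[c["fx"],0,c["cx"]],[0,c["fy"],c["cy"]],[0,0,1.]])
    return cv2.projectPoints(np.array(p,float).reshape(-1,1,3),np.array(c["rvec"],float),np.array(c["tvec"],float),K,None)[0].reshape(-1,2)
def snap(n,f):
    c=calibration(n); im=grab_frame(n); cv2.imwrite("pics/"+f,im); return c,im
E
python3 - <<'E'
from h import *
print(sense())
for n in("scene","side","wrist"):
    c,i=snap(n,n+"0.png"); print(n,c,ray(c,320,240))
E
```

```text
{'clock': 0.0, 'qpos': array([ 1.32863359e+00,  3.53647298e-01,  1.63413837e+00,  9.52076540e-06,
        1.15520847e+00, -2.41082532e-03]), 'qvel': array([ 1.17109992e-03,  7.17524561e-05,  3.40935509e-03, -9.39234828e-04,
       -1.15338493e-03,  2.69907248e-04]), 'joint_efforts': array([ 2.18593836e-03, -6.05247116e+01, -3.42080963e+01,  1.65404840e-04,
        9.16196674e-03, -5.90538093e-06]), 'eef_pos': array([148.30171856, 606.65466807, 230.56040415]), 'tcp_rot': array([-3.14158057e+00,  1.40145978e-03,  1.33104057e+00]), 'contact_force': array([ 0.8298152 , -0.41344366, -0.64182893]), 'wrist_torque': array([0.00063032, 0.03798819, 0.01654142]), 'opening': 1.0038437844669237}
scene {'fx': 498.4895764010544, 'fy': 498.4895764010544, 'cx': 316.75284236075487, 'cy': 236.11279993431864, 'rvec': array([ 1.98644248,  1.10415784, -0.53270936]), 'tvec': array([-338.59418794, -275.17487902, 1535.92766473])} (array([1352.00087802, -463.57756254,  711.77981061]), array([-0.66270702,  0.4352545 , -0.60948845]))
side {'fx': 490.06332690041296, 'fy': 490.06332690041296, 'cx': 322.1508627843188, 'cy': 242.41329208675262, 'rvec': array([ 2.05336107, -0.71115422,  0.38209357]), 'tvec': array([-465.26867249,  259.48632876,  715.86789093])} (array([  84.33203682, -648.63703191,  606.98685165]), array([ 0.51444239,  0.66479563, -0.54170039]))
wrist {'fx': 357.0457499322045, 'fy': 357.0457499322045, 'cx': 323.3343063412492, 'cy': 238.6152009904156, 'rvec': array([-2.25680949, -1.77138506, -0.29242571]), 'tvec': array([-625.14329347,  -40.52814993,  380.03863775])} (array([ 67.00754604, 627.37557363, 372.53981382]), array([ 0.31401338, -0.08691699, -0.94548574]))
```

View pics/scene0.png

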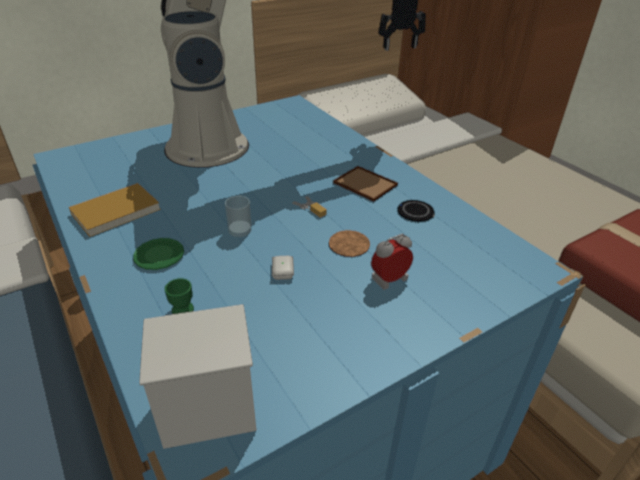

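View pics/side0.png

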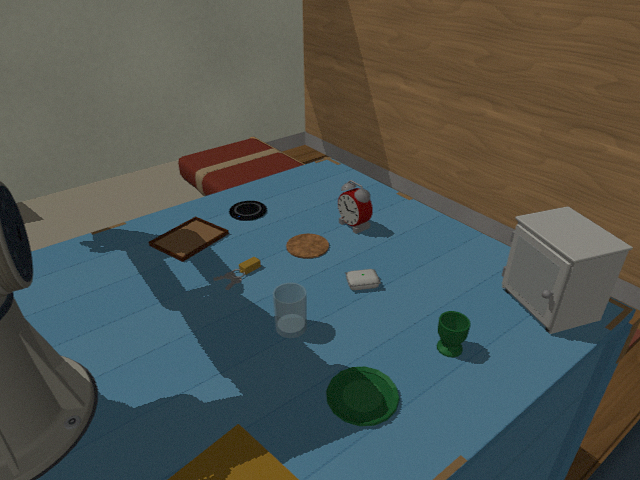

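The scene picture shows the tumbler (238,215), saucer (159,254), egg cup (180,295), case (283,267), coaster (349,243), keys (318,210), tray (365,183), charger (416,210) and clock (392,262). The side view shows all of them too. Next I'll make rough positions by ray casting.

Run:
```python
from h import *
S=cv2.imread("pics/scene0.png");D=cv2.imread("pics/side0.png")
cs,cd=calibration("scene"),calibration("side")
P=dict(tumbler_foot=((240,228),(291,329),3),eggcup_rim=((179,284),(454,318),62),eggcup_mid=((180,297),(451,333),31),case_top=((283,261),(361,275),24),coaster=((349,243),(307,245),5),saucer=((159,254),(363,396),7),tray=((365,183),(189,238),8),charger=((416,210),(248,210),7),fob_top=((318,208),(250,265),18),clock=((392,280),(353,226),0))
for k,(a,b,z) in P.items(): print(k,onz(cs,*a,z).round(),onz(cd,*b,z).round())
```

```text
tumbler_foot [442. -96.   3.] [ 438. -106.    3.]
eggcup_rim [ 622. -304.   62.] [ 629. -304.   62.]
eggcup_mid [ 624. -307.   31.] [ 627. -305.   31.]
case_top [625. -80.  24.] [623. -84.  24.]
coaster [628.  92.   5.] [621.  92.   5.]
saucer [ 443. -294.    7.] [ 437. -297.    7.]
tray [435. 281.   8.] [425. 278.   8.]
charger [607. 314.   7.] [598. 308.   7.]
fob_top [485.  98.  18.] [472.  89.  18.]
clock [775. 101.   0.] [761.  96.   0.]
```

>>> servo_tool(
  series=[0.0223,-0.0326,0,0,0.0223,-0.0326,0,0,0.0223,-0.0326,0,0,0.0223,-0.0326,0,0,0.0223,-0.0326,0,0,0.0223,-0.0326,0,0,0.0223,-0.0326,0,0],
)

```text
clock: 0.73
eef_pos: [305.1, 377.1, 231.2]
tcp_rot: [3.142, 0.0, 1.331]
contact_force: [0.8, 0.3, 0.1]
opening: 0.999
```

>>> servo_tool(
  series=[0.0223,-0.0326,0,0,0.0223,-0.0326,0,0,0.0223,-0.0326,0,0,0.0223,-0.0326,0,0,0.0223,-0.0326,0,0,0.0223,-0.0326,0,0,0.0223,-0.0326,0,0,0,0,0,0],
)

```text
clock: 1.4
eef_pos: [463.8, 145.9, 231.4]
tcp_rot: [3.139, 0.001, 1.327]
contact_force: [-0.1, -0.2, 0.1]
opening: 1.001
```

Run:
```python
from h import *
s=sense();print(s["clock"],s["eef_pos"],s["tcp_rot"],s["qpos"])
c,i=snap("wrist","w1.png");np.save("w1.npy",c,allow_pickle=True)
```

```text
1.4 [463.78931634 145.8666682  231.41081512] [3.13933078e+00 1.15833169e-03 1.32708756e+00] [ 0.3031568   0.13447421  1.92293558 -0.00245172  1.08285445 -1.02278412]
```

View pics/w1.png

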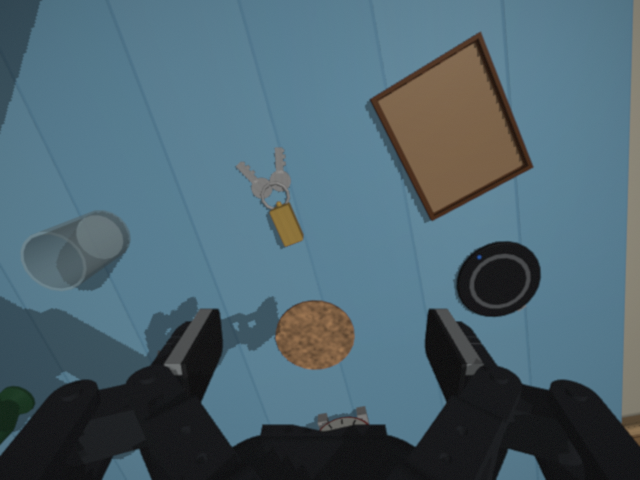

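The wrist view shows keys (fob 286,225, tips ~262,155), tray corners (480,35),(532,166),(431,220),(370,100), coaster (315,334), charger (498,279), tumbler foot (102,237).

```bash
cat >> h.py <<'E'
def blobs(im,lo,hi,amin=80,roi=None):
    m=cv2.inRange(cv2.cvtColor(im,cv2.COLOR_BGR2HSV),lo,hi)
    if roi: k=np.zeros_like(m);x0,y0,x1,y1=roi;k[y0:y1,x0:x1]=255;m&=k
    m=cv2.morphologyEx(m,cv2.MORPH_OPEN,np.ones((3,3)))
    return sorted([q for q in cv2.findContours(m,cv2.RETR_EXTERNAL,cv2.CHAIN_APPROX_NONE)[0] if cv2.contourArea(q)>amin],key=cv2.contourArea)[::-1]
def world(c,q,z): return np.array([onz(c,u,v,z)[:2] for u,v in np.array(q,float).reshape(-1,2)])
def rect(c,q,z):
    w=world(c,q,z).astype(np.float32); r=cv2.minAreaRect(w); b=cv2.boxPoints(r); e=b[1]-b[0],b[2]-b[1]
    l=max(e,key=np.linalg.norm); return np.round(r[0],1),np.round(sorted(r[1]),1),round(float(np.degrees(np.arctan2(l[1],l[0]))%180),1)
def circ(c,q,z):
    w=world(c,q,z).astype(np.float32); (p,r)=cv2.minEnclosingCircle(w); e=cv2.fitEllipse(w); return np.round(p,1),round(2*r,1),np.round(e[0],1),np.round(e[1],1)
E
python3 - <<'E'
from h import *
c=np.load("w1.npy",allow_pickle=True).item(); i=cv2.imread("pics/w1.png")
h=cv2.cvtColor(i,cv2.COLOR_BGR2HSV)
for n,(u,v) in dict(fob=(286,225),cork=(315,334),lin=(450,120),rim=(376,112),pad=(478,285),pring=(498,255),table=(200,150),key=(262,187),keytip=(280,160)).items(): print(n,h[v,u])
for q in blobs(i,(18,100,60),(32,255,255),roi=(200,120,350,300))[:2]: print("fob",rect(c,q,18),rect(c,q,9))
for q in blobs(i,(5,40,50),(25,255,255),1500,roi=(220,280,420,390))[:1]: print("coaster",circ(c,q,5))
for q in blobs(i,(0,60,20),(25,255,255),3000,roi=(340,10,560,240))[:1]: print("tray",rect(c,q,10))
for q in blobs(i,(0,0,0),(179,255,50),1500,roi=(445,225,560,330))[:1]: print("charger",circ(c,q,7))
for q in blobs(i,(0,0,60),(179,70,255),60,roi=(225,140,305,215))[:3]: print("keys",rect(c,q,2))
E
```

```text
fob [ 21 146 140]
cork [ 15 121 131]
lin [ 15 101 126]
rim [120  10  51]
pad [120  21  24]
pring [113  14  72]
table [100  98 149]
key [ 30   4 114]
keytip [ 15   4 120]
fob (array([474.4, 103.6]), array([22.4, 45.6]), 7.2) (array([476.8, 102. ]), array([22.9, 46.7]), 7.2)
coaster (array([621.9,  96.2]), 95.9, array([621.9,  96.3]), array([93.2, 94.6]))
tray (array([428.6, 286.2]), array([111.4, 138. ]), 16.3)
charger (array([599.8, 315.1]), 93.5, array([599.4, 315.6]), array([90.8, 92.2]))
keys (array([429.7,  97. ]), array([52.2, 56.9]), 7.7)
```

>>> servo_tool(
  series=[0.0025,-0.0079,-0.0285,3.5,0.0025,-0.0079,-0.0285,3.5,0.0025,-0.0079,-0.0285,3.5,0.0025,-0.0079,-0.0285,3.5,0.0025,-0.0079,-0.0285,3.5,0.0025,-0.008,-0.0285,3.5,0,0,0,0,0,0,0,0],
  gripper=0.05,
  newtons=50,
)

```text
clock: 2.12
eef_pos: [474.1, 103.6, 59.5]
tcp_rot: [-3.138, 0.0, 1.696]
contact_force: [0.7, 0.3, 0.7]
opening: 0.585
```

Run:
```python
from h import *
s=sense();print(s["clock"],s["eef_pos"],np.degrees(s["tcp_rot"]),s["opening"])
c,i=snap("wrist","w2.png")
for q in blobs(i,(18,100,60),(32,255,255),200)[:3]: print("fob",rect(c,q,18),rect(c,q,9))
```

```text
2.1167 [474.14412389 103.58054985  59.49713117] [-1.79784179e+02  6.71658038e-03  9.71464375e+01] 0.5853149452679464
fob (array([473.1, 101.3]), array([20.4, 47.7]), 7.8) (array([477.1, 101.7]), array([21.4, 50.1]), 7.8)
```

View pics/w2.png

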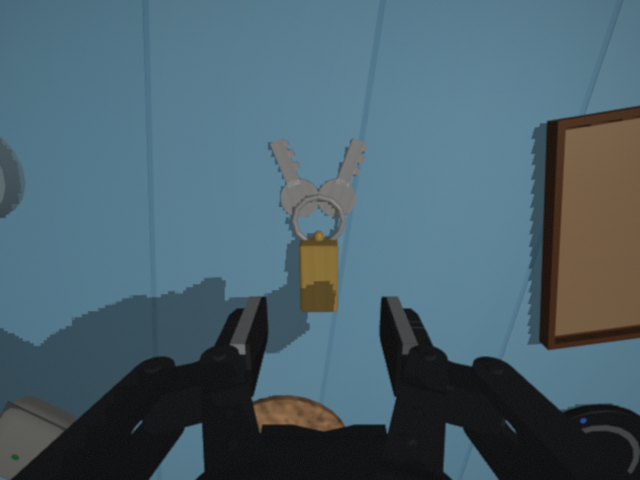

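Run:
```python
from h import *
c=calibration("wrist");a,b=onz(c,319.5,311,18),onz(c,319.5,248,18);print(a,b,(a+b)/2,np.linalg.norm(a-b))
print(onz(c,300,290,18),onz(c,337.5,290,18))
```

```text
[499.39596419 105.71526455  18.        ] [460.28863638 100.95292241  18.        ] [479.84230029 103.33409348  18.        ] 39.396230673888724
[487.20005681  92.94456943  18.        ] [484.53232986 114.32381012  18.        ]
```

>>> servo_tool(
  series=[0.002,0,-0.014,0,0.002,0,-0.014,0,0,0,-0.014,0,0,0,-0.01,0,0,0,-0.004,0,0,0,0,0],
)

```text
clock: 2.67
eef_pos: [479.7, 103.7, 4.6]
tcp_rot: [3.141, -0.0, 1.697]
contact_force: [-0.0, -0.6, 0.2]
opening: 0.584
```

>>> servo_tool(
  series=[0,0,0,0,0,0,0,0,0,0,0,0,0,0,0,0,0,0,0,0,0,0,0,0],
  gripper=0.0,
  newtons=50,
)

```text
clock: 3.17
eef_pos: [480.3, 103.4, 5.4]
tcp_rot: [3.14, -0.0, 1.697]
contact_force: [-1.7, 0.8, 6.1]
opening: 0.243
```

>>> servo_tool(
  series=[0,0,0.005,0,0,0,0.02,0,0,0,0.025,0,-0.0035,0.03,0,2,-0.0035,0.03,0,2,-0.0035,0.03,0,2,-0.0035,0.03,0,2,-0.0035,0.03,0,1.1],
)

```text
clock: 3.83
eef_pos: [461.9, 254.6, 55.1]
tcp_rot: [3.141, -0.0, 1.858]
contact_force: [0.4, -0.9, -1.2]
opening: 0.239
```

>>> servo_tool(
  series=[-0.0035,0.03,0,0,-0.0015,0.0115,0,0,0,0,0,0,0,0,0,0],
)

```text
clock: 4.17
eef_pos: [456.8, 294.7, 54.5]
tcp_rot: [-3.141, 0.0, 1.858]
contact_force: [0.0, -0.9, -2.2]
opening: 0.242
```

Run:
```python
from h import *
s=sense();print(s["clock"],s["eef_pos"],np.degrees(s["tcp_rot"]),s["opening"])
c,i=snap("wrist","w3.png"); np.save("w3.npy",c,allow_pickle=True)
```

```text
4.1667 [456.83288888 294.71297903  54.49967328] [-1.79989035e+02  1.77753450e-02  1.06443293e+02] 0.24232701271817392
```

View pics/w3.png

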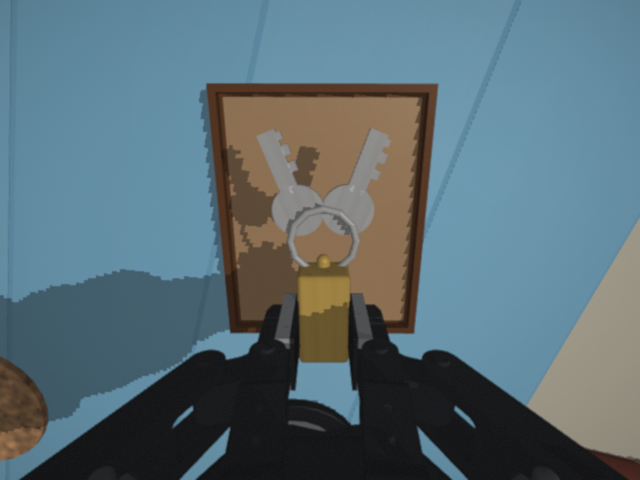

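The keys are held and level over the tray; tray corners (207,84),(437,85),(414,332),(230,332), key tips (265,133),(381,133).

Run:
```python
from h import *
c=np.load("w3.npy",allow_pickle=True).item()
w=world(c,[(207,84),(437,85),(414,332),(230,332)],10);print(w,w.mean(0),rect(c,[(207,84),(437,85),(414,332),(230,332)],10))
z=50
print("tips",world(c,[(265,133),(381,133)],z+2),"fob far",world(c,[(323,361),(323,276)],z+18))
```

```text
[[377.85694279 214.23949985]
 [346.98553753 320.44456734]
 [479.10187262 359.63451157]
 [510.58345745 252.77910714]] [428.6319526  286.77442147] (array([428.6, 286.7]), array([111.4, 138.2]), 16.4)
tips [[388.49732102 252.04125127]
 [375.7582498  295.230508  ]] fob far [[471.78106661 300.05704612]
 [433.36808092 288.73852212]]
```

>>> servo_tool(
  series=[0.002,0,-0.014,0,0,0,-0.012,0,0,0,-0.008,0,0,0,-0.005,0,0,0,-0.003,0,0,0,-0.002,0,0,0,0,0],
)

```text
clock: 4.8
eef_pos: [459.1, 294.4, 10.2]
tcp_rot: [-3.141, 0.0, 1.856]
contact_force: [-0.8, -0.7, -1.9]
opening: 0.24
```

>>> servo_tool(
  series=[0,0,-0.001,0,0,0,-0.001,0,0,0,0,0],
)

```text
clock: 5.05
eef_pos: [459.4, 294.7, 9.8]
tcp_rot: [3.141, 0.0, 1.856]
contact_force: [-5.1, -3.7, 19.0]
opening: 0.241
```

Contact with the floor; release and rise.

>>> servo_tool(
  series=[0,0,0.001,0,0,0,0,0,0,0,0,0,0,0,0.005,0,0,0,0.02,0,0,0,0.03,0],
  gripper=0.045,
)

```text
clock: 5.55
eef_pos: [457.4, 293.7, 62.9]
tcp_rot: [-3.137, 0.001, 1.856]
contact_force: [1.3, 0.5, -0.5]
opening: 0.528
```

>>> servo_tool(
  series=[0,0,0.04,0,0,0,0.04,0,0,0,0.04,0,0,0,0.02,0,0,0,0,0,0,0,0,0],
  gripper=0.085,
)

```text
clock: 6.05
eef_pos: [459.7, 295.1, 205.7]
tcp_rot: [3.139, -0.001, 1.856]
contact_force: [0.1, -1.0, -0.2]
opening: 0.992
```

Run:
```python
from h import *
s=sense();print(s["clock"],s["eef_pos"],np.degrees(s["tcp_rot"]),s["opening"])
c,i=snap("wrist","w4.png"); np.save("w4.npy",c,allow_pickle=True)
for q in blobs(i,(19,120,60),(32,255,255),100)[:3]: print("fob",rect(c,q,22),q.mean(0))
```

```text
6.05 [459.71217562 295.08248608 205.69052505] [ 1.79837159e+02 -4.59140986e-02  1.06361251e+02] 0.9919622542619354
fob (array([453.7, 294. ]), array([21.3, 46.9]), 16.9) [[322.93181818 205.07575758]]
```

View pics/w4.png

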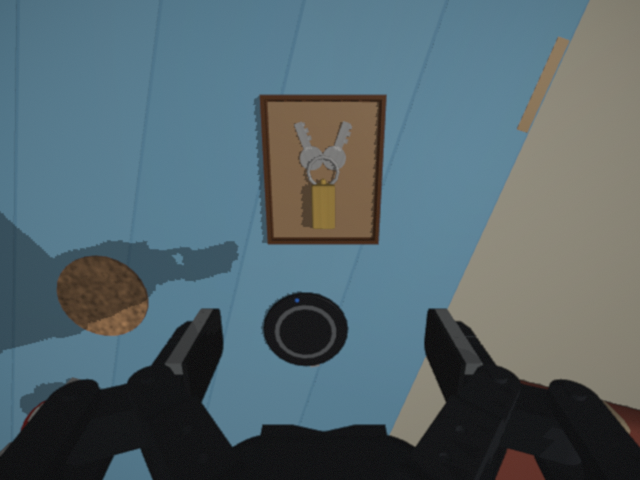

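Keys lie in the tray (fob 323,205), inside the rim. Charger at (305,329). Next the case.

>>> servo_tool(
  series=[0.015,-0.0375,0,-3,0.015,-0.0375,0,-3,0.015,-0.0375,0,-3,0.015,-0.0375,0,-3,0.015,-0.0375,0,-3,0.015,-0.0375,0,-2],
)

```text
clock: 6.6
eef_pos: [548.3, 67.7, 202.2]
tcp_rot: [-3.138, 0.0, 1.557]
contact_force: [0.6, 0.6, -0.2]
opening: 0.996
```

>>> servo_tool(
  series=[0.015,-0.0375,0,0,0.015,-0.0375,0,0,0.015,-0.0375,0,0,0.015,-0.0375,0,0,0,0,0,0,0,0,0,0,0,0,0,0],
)

```text
clock: 7.18
eef_pos: [607.9, -80.2, 202.3]
tcp_rot: [-3.138, -0.001, 1.559]
contact_force: [0.1, 0.0, 0.2]
opening: 0.995
```

Run:
```python
from h import *
c=np.load("w4.npy",allow_pickle=True).item(); i=cv2.imread("pics/w4.png")
for q in blobs(i,(0,0,0),(179,255,55),1500,roi=(255,280,355,375))[:1]: print("charger",circ(c,q,7))
for q in blobs(i,(5,40,50),(25,255,255),1500,roi=(40,230,170,345))[:1]: print("coaster",circ(c,q,5))
s=sense();print(s["clock"],s["eef_pos"],np.degrees(s["tcp_rot"]),s["opening"])
c,i=snap("wrist","w5.png"); np.save("w5.npy",c,allow_pickle=True)
h=cv2.cvtColor(i,cv2.COLOR_BGR2HSV)
for q in blobs(i,(0,0,90),(179,60,255),300)[:6]: print(rect(c,q,24),q.mean(0))
```

```text
charger (array([599.5, 316.6]), 93.2, array([599.2, 316.4]), array([91.2, 91.7]))
coaster (array([622. ,  97.2]), 96.7, array([621.9,  97. ]), array([93.4, 95.5]))
7.1833 [607.88130331 -80.16833436 202.25629179] [-1.79795123e+02 -4.69178082e-02  8.93018120e+01] 0.9952467218494261
(array([625. , -82.3]), array([45.3, 61.4]), 151.9) [[320.59259259 230.25925926]]
(array([ 453.8, -101.4]), array([32.5, 63.5]), 89.3) [[292.41125541  16.21645022]]
(array([765.5, 124.4]), array([41.8, 96.3]), 49.8) [[517.25696594 355.06811146]]
```

View pics/w5.png

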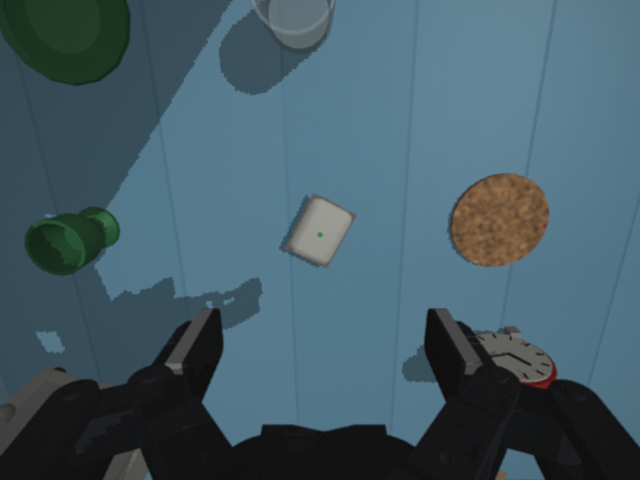

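>>> servo_tool(
  series=[0.0044,-0.0005,-0.036,-6.85,0.0044,-0.0005,-0.036,-6.85,0.0044,-0.0005,-0.036,-6.85,0.0044,-0.0005,-0.036,-6.85,0,0,-0.01,0,0,0,0,0,0,0,0,0],
  gripper=0.07,
)

```text
clock: 7.82
eef_pos: [626.5, -81.4, 50.8]
tcp_rot: [-3.141, 0.0, 1.086]
contact_force: [0.2, -0.4, 0.5]
opening: 0.824
```

>>> servo_tool(
  series=[-0.001,-0.0005,-0.015,0,0,0,-0.014,0,0,0,-0.01,0,0,0,-0.006,0,0,0,0,0,0,0,0,0],
)

```text
clock: 8.32
eef_pos: [625.7, -82.8, 5.4]
tcp_rot: [-3.141, 0.0, 1.082]
contact_force: [0.8, -1.0, 0.7]
opening: 0.82
```

>>> servo_tool(
  series=[0,0,0,0,0,0,0,0,0,0,0,0,0,0,0,0,0,0,0,0,0,0,0,0],
  gripper=0.0,
  newtons=30,
)

```text
clock: 8.82
eef_pos: [626.4, -82.9, 6.1]
tcp_rot: [3.14, -0.0, 1.081]
contact_force: [-0.1, 0.2, 6.5]
opening: 0.528
```

>>> servo_tool(
  series=[0,0,0.005,0,0,0,0.02,0,0,0,0.025,0,-0.0027,0.039,0,0,-0.0027,0.039,0,0,-0.0027,0.039,0,0,-0.0027,0.039,0,0,-0.0027,0.039,0,0],
)

```text
clock: 9.48
eef_pos: [611.7, 113.8, 55.6]
tcp_rot: [3.142, -0.0, 1.081]
contact_force: [-0.2, -0.1, -0.6]
opening: 0.534
```

>>> servo_tool(
  series=[-0.0027,0.039,0,0,-0.0027,0.039,0,0,-0.0027,0.039,0,0,-0.0027,0.039,0,0,-0.0027,0.039,0,0,0,0.009,0,0,0,0,0,0,0,0,0,0],
)

```text
clock: 10.15
eef_pos: [598.2, 316.3, 55.1]
tcp_rot: [-3.141, 0.001, 1.083]
contact_force: [0.6, -1.4, 0.1]
opening: 0.529
```

Run:
```python
from h import *
s=sense();print(s["clock"],s["eef_pos"],np.degrees(s["tcp_rot"]),s["opening"])
c,i=snap("wrist","w6.png"); np.save("w6.npy",c,allow_pickle=True)
for q in blobs(i,(0,0,90),(179,60,255),800)[:4]: print(rect(c,q,70),q.mean(0),cv2.boundingRect(q))
```

```text
10.15 [598.2231305  316.32833533  55.08049421] [-1.79986734e+02  4.69911673e-02  6.20510540e+01] 0.5291571238425006
(array([609.6, 440.3]), array([ 34.2, 176.2]), 180.0) [[603.1814301  175.48559232]] (513, 0, 127, 406)
(array([596.6, 317.6]), array([44.2, 62.9]), 151.7) [[322.11529933 320.33924612]] (267, 257, 114, 134)
```

View pics/w6.png

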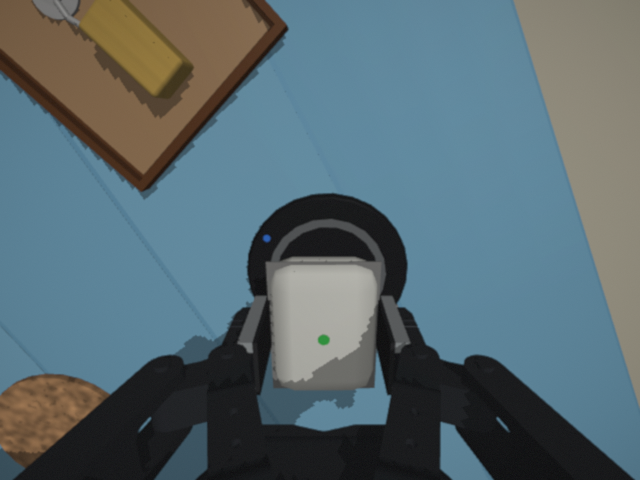

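Case held square above the pad (case centre ~323,322). Lower.

>>> servo_tool(
  series=[0.002,-0.001,-0.014,0,0,0,-0.012,0,0,0,-0.008,0,0,0,-0.004,0,0,0,-0.002,0,0,0,-0.001,0,0,0,0,0,0,0,0,0],
)

```text
clock: 10.87
eef_pos: [601.0, 315.4, 14.5]
tcp_rot: [3.141, -0.001, 1.081]
contact_force: [-0.6, 0.3, -0.9]
opening: 0.53
```

>>> servo_tool(
  series=[0,0,-0.001,0,0,0,0,0],
)

```text
clock: 11.03
eef_pos: [601.0, 315.4, 13.6]
tcp_rot: [3.141, -0.001, 1.082]
contact_force: [0.8, -0.1, 0.2]
opening: 0.531
```

>>> servo_tool(
  series=[0,0,-0.001,0,0,0,0,0],
)

```text
clock: 11.2
eef_pos: [601.0, 315.5, 13.5]
tcp_rot: [3.141, -0.001, 1.082]
contact_force: [-2.8, -0.9, 9.2]
opening: 0.534
```

Touching. Release and rise, then head for the tumbler.

>>> servo_tool(
  series=[0,0,0,0,0,0,0,0,0,0,0,0,0,0,0.01,0,0,0,0.03,0,0,0,0.04,0,0,0,0.04,0,0,0,0.04,0],
  gripper=0.07,
)

```text
clock: 11.87
eef_pos: [600.4, 315.0, 174.4]
tcp_rot: [-3.141, 0.0, 1.081]
contact_force: [1.3, -0.3, -0.1]
opening: 0.823
```

>>> servo_tool(
  series=[0,0,0.04,0,0,0,0,0,0,0,0,0],
  gripper=0.085,
)

```text
clock: 12.12
eef_pos: [602.3, 316.0, 216.3]
tcp_rot: [3.138, -0.005, 1.081]
contact_force: [0.1, -0.1, -0.8]
opening: 0.999
```

Run:
```python
from h import *
s=sense();print(s["clock"],s["eef_pos"],np.degrees(s["tcp_rot"]),s["opening"])
c,i=snap("wrist","w7.png"); np.save("w7.npy",c,allow_pickle=True)
for q in blobs(i,(0,0,90),(179,60,255),300): print(rect(c,q,28),q.mean(0))
for z in (7,):
  for q in blobs(i,(0,0,0),(179,255,55),1500,roi=(250,150,400,300))[:1]: print("charger",circ(c,q,7),q.mean(0))
```

```text
12.1167 [602.25408959 315.99913983 216.29222808] [179.79465737  -0.29585049  61.96208652] 0.9986930102117988
(array([677.2, 536.4]), array([168.2, 391. ]), 180.0) [[543.39476237 146.49466537]]
(array([600.8, 316.2]), array([43.5, 60.1]), 153.0) [[321.74876847 207.13300493]]
(array([418.1, 283. ]), array([47.1, 47.4]), 10.4) [[182.28125  33.875  ]]
charger (array([600.6, 317.5]), 92.6, array([600.9, 317.8]), array([84.3, 85.5])) [[320.55970149 193.38308458]]
```

>>> servo_tool(
  series=[-0.0147,-0.038,0,0,-0.0147,-0.038,0,0,-0.0147,-0.038,0,0,-0.0147,-0.038,0,0,-0.0147,-0.038,0,0,-0.0147,-0.038,0,0],
)

```text
clock: 12.67
eef_pos: [510.2, 85.5, 210.5]
tcp_rot: [-3.139, 0.002, 1.082]
contact_force: [0.2, -0.2, 0.8]
opening: 0.994
```

>>> servo_tool(
  series=[-0.0147,-0.038,0,0,-0.0147,-0.038,0,0,-0.0147,-0.038,0,0,-0.0147,-0.038,0,0,-0.0147,-0.038,0,0,0,0,0,0,0,0,0,0],
)

```text
clock: 13.25
eef_pos: [437.2, -104.3, 211.0]
tcp_rot: [-3.139, 0.001, 1.077]
contact_force: [-0.2, -0.6, -0.1]
opening: 0.994
```

Run:
```python
from h import *
s=sense();print(s["clock"],s["eef_pos"],np.degrees(s["tcp_rot"]),s["opening"])
c,i=snap("wrist","w8.png"); np.save("w8.npy",c,allow_pickle=True)
print(proj(c,[[440,-101,0],[440,-101,80]]))
```

```text
13.25 [ 437.24211361 -104.3146375   211.04527771] [-1.79846544e+02  4.09824972e-02  6.17076876e+01] 0.9939519513324337
[[327.07487261 206.33890907]
 [328.06374703 229.68542742]]
```

View pics/w8.png

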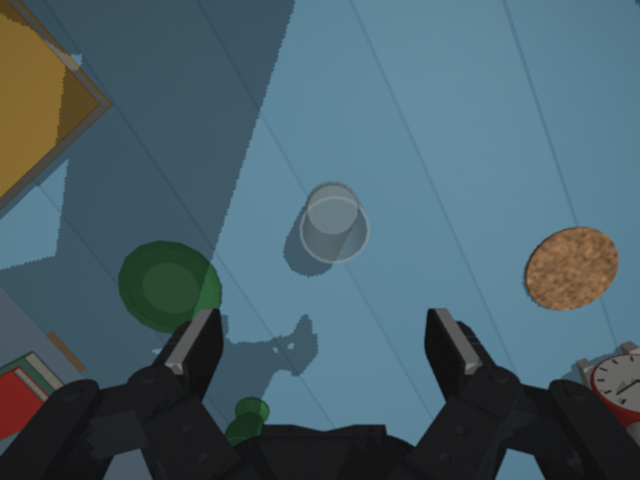

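Tumbler rim centre ≈(334,230) spanning 300–368; foot ≈(332,208). Saucer at (170,287), coaster (572,268).

Run:
```python
from h import *
c=np.load("w8.npy",allow_pickle=True).item(); i=cv2.imread("pics/w8.png")
print("rim",world(c,[(334.3,230),(300,230),(368.5,230),(334,263.5)],80))
print("foot",world(c,[(332,208),(332,182),(305.5,208),(358.5,208)],2))
for q in blobs(i,(40,60,20),(85,255,255),2000,roi=(100,230,230,345))[:1]: print("saucer",circ(c,q,9),q.mean(0),cv2.boundingRect(q))
for q in blobs(i,(5,40,50),(25,255,255),1500,roi=(500,210,639,320))[:1]: print("coaster",circ(c,q,5))
```

```text
rim [[ 442.60042438  -96.72676377]
 [ 429.57730319 -120.91207068]
 [ 455.58549425  -72.61212216]
 [ 468.14292611 -110.43982446]]
foot [[ 443.43746833  -97.22617637]
 [ 420.20934394  -84.94941963]
 [ 430.76387458 -120.76225527]
 [ 456.11100064  -73.69021157]]
saucer (array([ 438.7, -290.6]), 110.9, array([ 435.1, -291.1]), array([ 99.5, 112. ])) [[169.03610108 285.52707581]] (118, 241, 103, 93)
coaster (array([622.4,  94.4]), 96.8, array([622.2,  94.7]), array([93.8, 95.6]))
```

>>> servo_tool(
  series=[0.002,0.003,-0.036,0,0.002,0.003,-0.036,0,0.002,0.001,-0.036,0,0,0,0,0,0,0,0,0],
)

```text
clock: 13.72
eef_pos: [443.7, -94.2, 102.9]
tcp_rot: [-3.136, 0.001, 1.084]
contact_force: [0.7, -0.9, 0.5]
opening: 0.997
```

>>> servo_tool(
  series=[-0.0005,-0.003,0,0,0,0,-0.02,0,0,0,-0.02,0,0,0,-0.018,0,0,0,0,0,0,0,0,0],
)

```text
clock: 14.22
eef_pos: [445.4, -98.9, 47.7]
tcp_rot: [3.141, -0.0, 1.082]
contact_force: [-0.5, -0.4, 0.2]
opening: 0.997
```

>>> servo_tool(
  series=[0,0,0,0,0,0,0,0,0,0,0,0,0,0,0,0,0,0,0,0,0,0,0,0],
  gripper=0.0,
  newtons=35,
)

```text
clock: 14.72
eef_pos: [445.8, -99.1, 48.2]
tcp_rot: [3.139, -0.001, 1.082]
contact_force: [-2.3, -0.4, 13.5]
opening: 0.67
```

>>> servo_tool(
  series=[0,0,0.003,0,0,0,0.012,0,0,0,0.02,0,0.015,0.015,0.005,0,0.025,0.027,0,0,0.025,0.027,0,0,0.025,0.027,0,0,0.025,0.027,0,0],
)

```text
clock: 15.38
eef_pos: [560.7, 25.6, 87.3]
tcp_rot: [3.141, -0.0, 1.081]
contact_force: [0.1, -0.9, -1.8]
opening: 0.671
```

>>> servo_tool(
  series=[0.025,0.027,0,0,0.02,0.025,0,0,0.0115,0.015,0,0,0.005,0.005,0,0,0,0,0,0,0,0,0,0],
)

```text
clock: 15.88
eef_pos: [620.3, 95.8, 86.3]
tcp_rot: [-3.141, 0.001, 1.082]
contact_force: [-0.1, -0.1, -1.8]
opening: 0.671
```

Run:
```python
from h import *
s=sense();print(s["clock"],s["eef_pos"],np.degrees(s["tcp_rot"]),s["opening"],s["contact_force"])
c,i=snap("wrist","w9.png"); np.save("w9.npy",c,allow_pickle=True)
print(proj(c,[[622,96,5],[622,96,40],[622,96,120]]))
```

```text
15.8833 [620.27781655  95.7651262   86.32586843] [-1.79966308e+02  4.61977341e-02  6.19890692e+01] 0.671075028391114 [-0.133716   -0.10893789 -1.75238785]
[[324.20211985 252.20559164]
 [324.33421794 273.91028248]
 [324.88915518 365.09056204]]
```

View pics/w9.png

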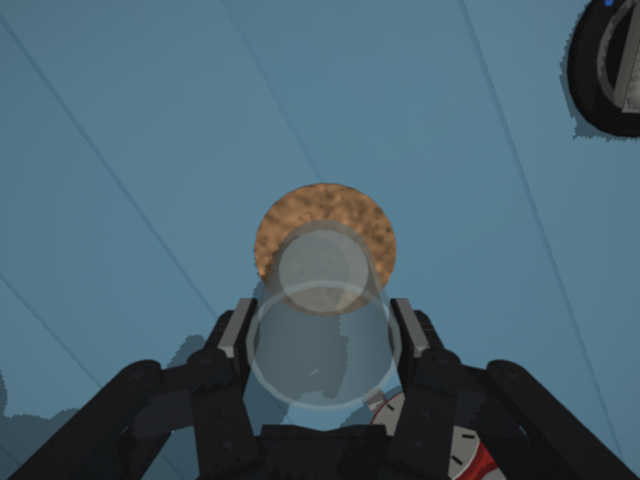

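Run:
```python
from h import *
c=np.load("w9.npy",allow_pickle=True).item(); i=cv2.imread("pics/w9.png")
print("rim",world(c,[(323,345),(246,345),(400,345),(323,281),(323,409)],118))
print("foot",world(c,[(323,271)],45))
# coaster left/right/top extremes
print("coaster edges",world(c,[(254,248),(396,248),(325,183)],5))
```

```text
rim [[615.3445677   98.76291575]
 [602.22040694  74.09552487]
 [628.46788405 123.42871951]
 [592.79092138 110.77378159]
 [641.17114248  85.00906324]]
foot [[618.07093984  97.22715937]]
coaster edges [[597.37844842  56.10964319]
 [641.82465018 139.63937814]
 [581.22313831 118.22567123]]
```

>>> servo_tool(
  series=[0.003,-0.001,-0.01,0,0.0015,-0.0005,-0.01,0,0,0,-0.006,0,0,0,-0.003,0,0,0,-0.002,0,0,0,0,0,0,0,0,0],
)

```text
clock: 16.52
eef_pos: [625.5, 94.7, 55.2]
tcp_rot: [-3.141, 0.0, 1.081]
contact_force: [0.6, 0.0, -0.9]
opening: 0.67
```

>>> servo_tool(
  series=[0,0,-0.001,0,0,0,0,0],
)

```text
clock: 16.68
eef_pos: [625.7, 94.8, 54.5]
tcp_rot: [3.141, -0.0, 1.082]
contact_force: [-0.7, 0.4, -2.1]
opening: 0.672
```

>>> servo_tool(
  series=[0,0,-0.001,0,0,0,0,0],
)

```text
clock: 16.85
eef_pos: [625.8, 94.8, 53.8]
tcp_rot: [3.141, -0.0, 1.081]
contact_force: [-1.7, 0.2, 1.5]
opening: 0.668
```

>>> servo_tool(
  series=[0,0,-0.0005,0,0,0,0,0],
)

```text
clock: 17.02
eef_pos: [625.8, 94.9, 53.8]
tcp_rot: [3.141, -0.0, 1.082]
contact_force: [-3.9, -0.1, 9.3]
opening: 0.671
```

>>> servo_tool(
  series=[0,0,0,0,0,0,0,0,0,0,0,0,0,0,0.01,0,0,0,0.03,0,0,0,0.04,0,0,0,0.04,0,0,0,0.03,0],
  gripper=0.08,
)

```text
clock: 17.68
eef_pos: [626.3, 94.8, 206.7]
tcp_rot: [3.139, -0.002, 1.081]
contact_force: [1.1, 0.7, -0.2]
opening: 0.936
```

>>> servo_tool(
  series=[0,0,0,0,0,0,0,0],
)

```text
clock: 17.85
eef_pos: [626.9, 94.9, 205.7]
tcp_rot: [3.138, -0.003, 1.081]
contact_force: [-0.1, -0.2, -1.0]
opening: 0.939
```

Run:
```python
from h import *
s=sense();print(s["clock"],s["eef_pos"],np.degrees(s["tcp_rot"]),s["opening"],s["contact_force"])
c,i=snap("wrist","w10.png"); np.save("w10.npy",c,allow_pickle=True)
print(proj(c,[[622.3,96.3,5],[622.3,96.3,85]]))
for q in blobs(i,(5,40,50),(25,255,255),500)[:3]: print("coaster",circ(c,q,5),q.mean(0))
u=proj(c,[[622.3,96.3,45]])[0].astype(int);cv2.imwrite("pics/w10c.png",cv2.resize(i[u[1]-100:u[1]+100,u[0]-130:u[0]+130],None,fx=3,fy=3)); print(u)
```

```text
17.85 [626.85298001  94.89925007 205.65087667] [ 1.79777643e+02 -1.62348671e-01  6.19609257e+01] 0.9388817706369004 [-0.0790874  -0.15283139 -1.02223858]
[[321.24975365 202.01995757]
 [321.03972164 225.85060984]]
coaster (array([622.8,  95.8]), 94.7, array([623.1,  95.9]), array([87.6, 88.7])) [[320.88544892 189.63157895]]
coaster (array([997.6, 297. ]), 77.9, array([999. , 297.2]), array([64.3, 65.7])) [[618.11842105 394.48684211]]
[321 212]
```

View pics/w10c.png

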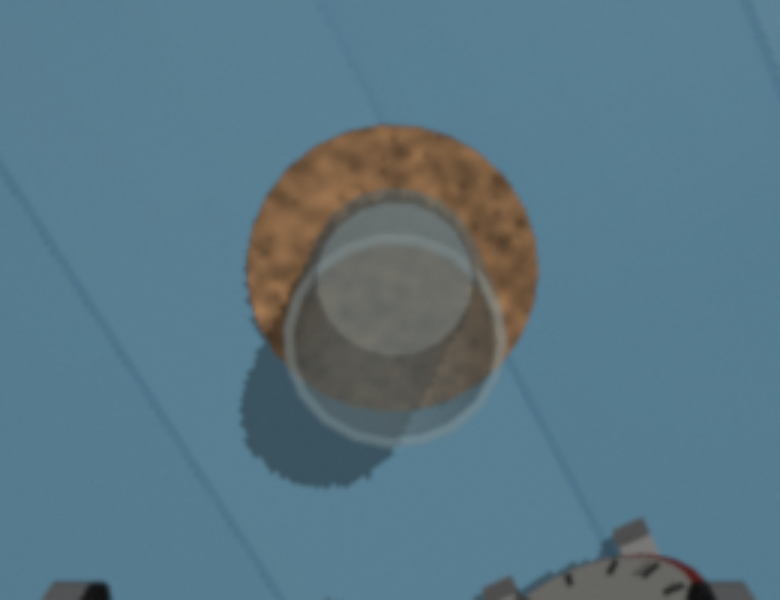

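Rim centre lands within ~2 mm of the coaster centre. Next the egg cup; first the cabinet's footprint for clearance.

Run:
```python
from h import *
cs,cd=calibration("scene"),calibration("side")
print(world(cs,[(144,320),(245,309),(252,369),(142,383)],165))
print(world(cd,[(519,217),(568,208),(629,246),(568,265)],165)); print("base",world(cd,[(503,287),(553,334)],0))
for n,c in(("scene",cs),("side",cd)):
    i=cv2.imread(f"pics/{n}0.png")
    for q in blobs(i,(40,80,20),(85,255,255),150)[:3]: print(n,cv2.boundingRect(q),circ(c,q,9))
```

```text
[[ 785.9780847  -399.90051565]
 [ 843.32484306 -263.08449886]
 [ 949.45939328 -303.82395685]
 [ 894.59145981 -435.37638083]]
[[ 830.42236086 -267.43305367]
 [ 930.3756311  -304.38178505]
 [ 887.80622426 -432.84664506]
 [ 759.88256082 -399.23105154]]
base [[ 840.09606601 -265.55736218]
 [ 794.72102492 -399.2050705 ]]
scene (133, 238, 51, 32) (array([ 441. , -294.5]), 113.1, array([ 441. , -294.4]), array([108.5, 110.2]))
scene (165, 278, 29, 35) (array([ 594.6, -294.4]), 104.6, array([ 591.3, -300.3]), array([ 51.4, 109.5]))
side (326, 367, 73, 59) (array([ 437.4, -294.5]), 112.1, array([ 437.3, -294.4]), array([108.3, 110.1]))
side (437, 311, 33, 46) (array([ 649.2, -290.9]), 118.1, array([ 652.9, -289.7]), array([ 51.6, 125.2]))
```

>>> servo_tool(
  series=[-0.0005,-0.0395,0,0,-0.0005,-0.0395,0,0,-0.0005,-0.0395,0,0,-0.0005,-0.0395,0,0,-0.0005,-0.0395,0,0,-0.0005,-0.0395,0,0],
)

```text
clock: 18.4
eef_pos: [621.0, -143.8, 200.7]
tcp_rot: [-3.138, 0.001, 1.082]
contact_force: [0.1, -0.4, -0.0]
opening: 0.941
```

>>> servo_tool(
  series=[-0.0005,-0.0395,0,0,-0.0005,-0.0395,0,0,-0.0005,-0.0395,0,0,-0.0005,-0.0395,0,0,0,0,0,0,0,0,0,0],
)

```text
clock: 18.9
eef_pos: [619.1, -302.0, 200.4]
tcp_rot: [-3.138, 0.0, 1.078]
contact_force: [0.3, 0.8, -0.1]
opening: 0.937
```

Run:
```python
from h import *
s=sense();print(s["clock"],s["eef_pos"],np.degrees(s["tcp_rot"]),s["opening"])
c,i=snap("wrist","w11.png"); np.save("w11.npy",c,allow_pickle=True)
print(proj(c,[[626,-305,0],[626,-305,62]]))
for q in blobs(i,(40,60,20),(85,255,255),300)[:3]: print(cv2.boundingRect(q),circ(c,q,9))
```

```text
18.9 [ 619.06543581 -301.96146316  200.37794456] [-1.79804848e+02  9.61815984e-03  6.17706006e+01] 0.9368481300522515
[[323.41740943 215.61454804]
 [323.47066503 234.94120832]]
(163, 0, 134, 89) (array([ 440. , -292.3]), 109.6, array([ 454.5, -299.9]), array([ 69.7, 115.6]))
(292, 195, 60, 68) (array([ 635.4, -312.8]), 69.3, array([ 637., -313.]), array([56.8, 68.1]))
(0, 241, 81, 70) (array([ 547.3, -591.7]), 86.2, array([ 546.9, -595. ]), array([50.8, 85.9]))
```

View pics/w11.png

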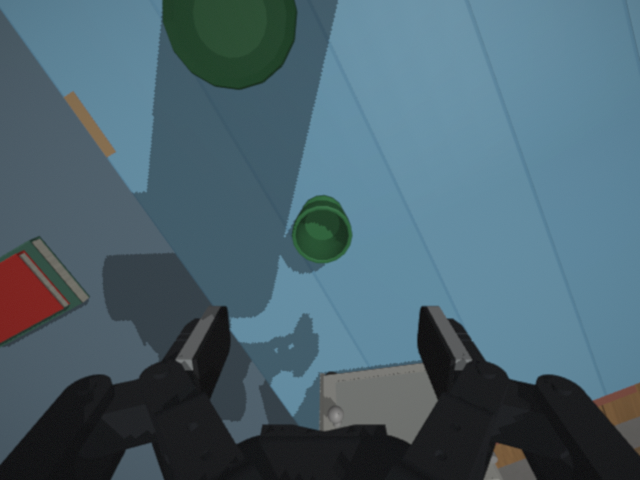

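>>> servo_tool(
  series=[0.002,-0.001,-0.035,0,0.002,-0.001,-0.035,0,0.0015,-0.001,-0.03,0,0,0,0,0,0,0,0,0],
)

```text
clock: 19.37
eef_pos: [624.8, -301.1, 100.9]
tcp_rot: [-3.137, -0.0, 1.083]
contact_force: [-0.2, 0.5, 0.6]
opening: 0.935
```

>>> servo_tool(
  series=[-0.001,-0.003,-0.01,0,0,0,-0.02,0,0,0,-0.02,0,0,0,-0.018,0,0,0,0,0,0,0,0,0],
)

```text
clock: 19.87
eef_pos: [625.4, -306.3, 35.7]
tcp_rot: [3.141, -0.0, 1.082]
contact_force: [0.1, 0.5, 0.2]
opening: 0.936
```

>>> servo_tool(
  series=[0,0,-0.003,0,0,0,0,0,0,0,0,0,0,0,0,0,0,0,0,0,0,0,0,0,0,0,0,0],
  gripper=0.0,
  newtons=30,
)

```text
clock: 20.45
eef_pos: [626.1, -306.8, 33.6]
tcp_rot: [3.139, -0.0, 1.081]
contact_force: [-0.5, -0.1, 7.4]
opening: 0.567
```

>>> servo_tool(
  series=[0,0,0.003,0,0,0,0.012,0,0,0,0.02,0,-0.015,0.001,0.01,0,-0.03,0.002,0,0,-0.03,0.0025,0,0,-0.03,0.0025,0,0,-0.03,0.0025,0,0],
)

```text
clock: 21.12
eef_pos: [488.9, -295.6, 77.7]
tcp_rot: [3.141, 0.0, 1.082]
contact_force: [0.0, -0.2, -0.9]
opening: 0.564
```

>>> servo_tool(
  series=[-0.03,0.002,0,0,-0.015,0.001,0,0,-0.007,0,0,0,0,0,0,0,0,0,0,0],
)

```text
clock: 21.53
eef_pos: [439.2, -293.5, 77.6]
tcp_rot: [3.14, 0.0, 1.081]
contact_force: [0.2, 0.0, -1.1]
opening: 0.565
```

Run:
```python
from h import *
s=sense();print(s["clock"],s["eef_pos"],np.degrees(s["tcp_rot"]),s["opening"],s["contact_force"])
c,i=snap("wrist","w12.png"); np.save("w12.npy",c,allow_pickle=True)
print(proj(c,[[439,-293,5],[439,-293,9],[439,-293,100]]))
```

```text
21.5333 [ 439.19779765 -293.45810358   77.58592393] [1.79884325e+02 5.63728926e-03 6.19325672e+01] 0.5647180996846165 [ 0.21626875  0.00526098 -1.06275545]
[[323.05124719 254.16859013]
 [323.05012876 256.47323716]
 [323.00835692 342.54861427]]
```

View pics/w12.png

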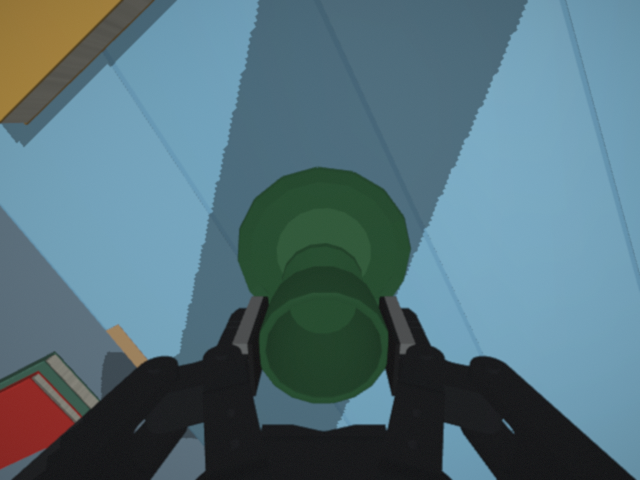

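Run:
```python
from h import *
c=np.load("w12.npy",allow_pickle=True).item()
d=np.array([.882,-.471])
print("disk",world(c,[(323.5,208)],5)+30.5*d,"rim",world(c,[(324,167)],9)+54*d, "LR disk",world(c,[(276,249),(371,249)],5))
w=world(c,[(323.5,291),(323.5,402),(260,345),(387,345)],106);print("cup",(w[0]+w[1])/2,w,np.linalg.norm(w[0]-w[1]),np.linalg.norm(w[2]-w[3]))
```

```text
disk [[ 439.0953305  -292.74651935]] rim [[ 437.43458682 -291.55344757]] LR disk [[ 421.67104732 -317.92595076]
 [ 450.33173566 -264.21595789]]
cup [ 438.18149584 -292.35192076] [[ 416.50482342 -280.7949961 ]
 [ 459.85816825 -303.90884543]
 [ 425.14260914 -312.27851927]
 [ 447.48547218 -270.42760587]] 49.13005738222007 47.4415691319182
```

Cup is over the saucer's centre within ~1 mm. Lower.

>>> servo_tool(
  series=[0,0,-0.012,0,0,0,-0.011,0,0,0,-0.007,0,0,0,-0.004,0,0,0,-0.002,0,0,0,0,0,0,0,0,0],
)

```text
clock: 22.17
eef_pos: [438.2, -292.8, 40.8]
tcp_rot: [-3.142, -0.0, 1.081]
contact_force: [0.1, -0.5, -1.5]
opening: 0.566
```

>>> servo_tool(
  series=[0,0,-0.001,0,0,0,0,0],
)

```text
clock: 22.33
eef_pos: [438.2, -293.0, 40.1]
tcp_rot: [3.141, 0.0, 1.081]
contact_force: [-0.1, -0.0, -0.7]
opening: 0.567
```

>>> servo_tool(
  series=[0,0,-0.001,0,0,0,0,0],
)

```text
clock: 22.5
eef_pos: [438.3, -293.1, 39.1]
tcp_rot: [3.141, 0.0, 1.081]
contact_force: [0.3, -0.4, 1.3]
opening: 0.567
```

>>> servo_tool(
  series=[0,0,-0.0005,0,0,0,0,0],
)

```text
clock: 22.67
eef_pos: [438.5, -293.2, 39.0]
tcp_rot: [3.14, 0.0, 1.081]
contact_force: [-1.3, 0.2, 7.7]
opening: 0.566
```

>>> servo_tool(
  series=[0,0,0,0,0,0,0,0,0,0,0,0,0,0,0.01,0,0,0,0.03,0,0,0,0.04,0,0,0,0.04,0,0,0,0.04,0],
  gripper=0.075,
)

```text
clock: 23.33
eef_pos: [437.5, -292.4, 200.5]
tcp_rot: [-3.141, -0.0, 1.081]
contact_force: [1.4, -0.6, 0.0]
opening: 0.878
```

>>> servo_tool(
  series=[0,0,0.02,0,0,0,0,0,0,0,0,0,0,0,0,0],
)

```text
clock: 23.67
eef_pos: [437.5, -292.4, 217.8]
tcp_rot: [-3.141, -0.0, 1.081]
contact_force: [-0.3, -0.1, -0.1]
opening: 0.876
```

Run:
```python
from h import *
s=sense();print(s["clock"],s["eef_pos"],s["opening"])
c,i=snap("wrist","w13.png"); np.save("w13.npy",c,allow_pickle=True)
p=proj(c,[[438.5,-292.8,5],[438.5,-292.8,36],[438.5,-292.8,67]]);u=p[1].astype(int);print(p,u)
a=cv2.resize(i[u[1]-75:u[1]+75,u[0]-100:u[0]+100],None,fx=4,fy=4)
cv2.imwrite("pics/w13c.png",a)
cs,S=snap("scene","s2.png");cd,D=snap("side","d2.png")
cv2.imwrite("pics/f.png",cv2.resize(np.hstack([S[150:330,110:460],D[160:440,130:530][:,:350][0:180]]),None,fx=1.14,fy=1.14))
```

```text
23.6667 [ 437.45164453 -292.38027085  217.79299768] 0.87576933768344
[[322.8626235  205.84863712]
 [322.84618118 213.60594512]
 [322.82656897 222.85877058]] [322 213]
```

View pics/w13c.png

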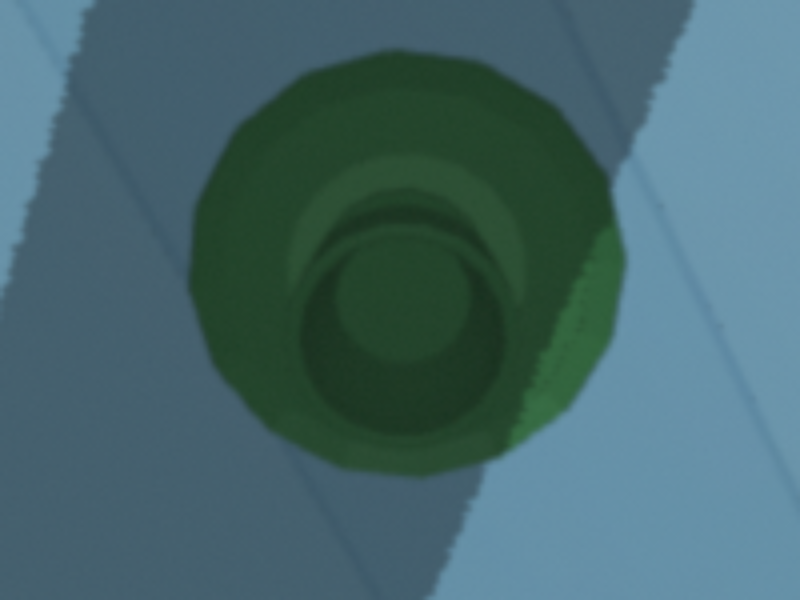

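View pics/s2.png

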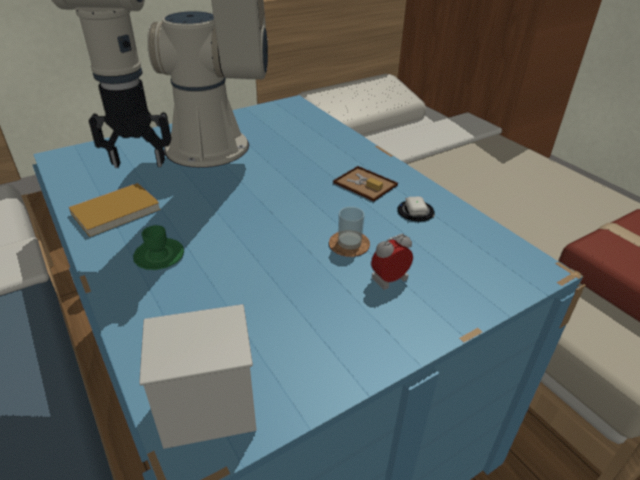

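```bash
python3 -c "from rig import sign_off; print(sign_off())"
```

```text
the job is handed in; nothing more can be done
None
```

All four things are in their places, and I handed the job in at about 24 s of the 120 s allowed. Each one was lowered until the wrist force showed contact, then released.

| Thing | Place | Measured offset from centre | Limit |
|---|---|---|---|
| Keys | key tray | about 2 mm, flat and inside the rim | 18 mm |
| Earbud case | charging pad | about 1–2 mm | 10 mm |
| Tumbler | coaster | about 2 mm, upright | 12 mm |
| Egg cup | saucer | about 1–2 mm, upright | 10 mm |

- **Clock:** the last scene picture shows it where it stood at the start; I did not measure its position.
- **Gripper:** it was open and clear of everything when I handed in.
- **Disagreements:** no check failed. The estimates for the saucer, coaster and charger differed by 1–4 mm between camera views, within the tolerances. While I carried the keys, their measured length came out about 6 mm short of 100 mm, perhaps because they sagged a little. They lay flat after release.

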